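# Clear the machine vise and pin its jaw for the next heat sink

## Task

Get the machine vise ready for the next job: take the bench brush and sweep the four aluminium offcuts off the vise bed into the scrap tray beside it (brush them, never touch them with gripper or arm), and set the brush down on the bench, clear of vise and tray. Then slide the movable jaw fully home to its stop, and lock it with the retaining pin from the wooden tool block: down through the nut block into the bed until its collar is seated. Leave the finished heat sink, the capacitor and the wound core where they are.

Things in the scene. Friction and masses are not known exactly. Their poses are not given: they have to be found in the camera images.
- vise: Dark steel machine vise, fixed to the bench. Origin: centre of its underside; x along it toward the fixed jaw (within 0.2 rad of world x), y left, z up. Base x -190 to +180, y -70 to +70; flat bed at z 50. Fixed jaw x +115 to +177, full width, top at z 84. The offcuts lie on the bed between fixed and movable jaw; it is open at both sides (y -70, y +70), so they can be swept out along y
- jaw (a joint): Travel in m of the vise's sliding unit (movable jaw, screw and nut block in one) along vise +x: 0 fully open, 0.070 home at its stop, where its pin hole is in line with the bed's hole. Starts at 0 to 0.02. About 5 N of friction plus light damping; stays where it is left. The gap between the jaw faces is 0.135 minus this value
- jaw_top (a point): Centre of the movable jaw's top, z 84, at vise x -37.5 mm + joint jaw. The jaw is a steel bar 35 thick (x), 140 wide, 34 high above the bed. Behind it (toward the robot) a 40 gap to the nut block is crossed only by the screw on the centre line (18 diameter, axis 16 below the jaw top; collar 28 diameter just behind the jaw)
- nut_hole (a point): Mouth centre of the vertical pin hole (18 diameter, 2 chamfer) through the nut block's left shoulder, z 72, at vise x -125 mm + joint jaw, y +42. The nut block is the low steel block of the sliding unit nearest the robot: 60 (x) x 140, shoulders 22 high above the bed, a raised boss 40 wide in the middle up to z 84
- bed_hole (a point): Mouth centre of the blind hole (18 diameter, 46 deep) in the vise bed, at vise x -55, y +42, z 50, hidden under the nut block; straight below point nut_hole when the jaw is home
- pin: Loose steel retaining pin, 110 long, 0.17 kg, standing upright in the middle hole of the wooden tool block. Origin: its lower tip; z up along it. Shank 16 diameter up to 60 (tip tapered from 9 over the first 7), collar 26 diameter from 60 to 66, plain round grip 20 diameter from 66 to 110. Fully in, the collar rests on the nut block, tip 38 below the bed's top
- pin_tip (a point): The centre of the pin's lower tip (same point as the pin's origin)
- block: Fixed wooden tool block 150 x 70 x 55 high, origin at the centre of its underside, x along its length. The pin stands in its middle hole, 43 deep (tip 12 above the bench, top of the pin 122 above it). Three short stubs of other tools stand up to 20 out of its two ends (50 from the pin)
- brush: Wooden bench brush standing on its stiff bristles (treat as rigid), 0.14 kg, 196 long. Origin: under the centre of the bristles; handle toward -x. Bristles 100 (x) x 36 (y) x 46 tall; wooden back 106 x 40 over them; handle x -53 to -143, 24 wide at the neck, 26 at the end; back and handle at z 46 to 64. Balance point about x -20
- brush_grip (a point): Point in the middle of the brush handle's neck, 72 behind the brush origin and 55 above it; grip across y, 24 wide
- scrap_fin: Offcut of finned aluminium extrusion 30 (x) x 48 (y) x 24 high, 55 g nominal; origin at the centre of its underside
- scrap_angle: Offcut of aluminium angle 28 (x) x 44 (y) x 28 high, 5 thick, 35 g nominal; origin at the centre of its underside
- scrap_bar: Offcut of square aluminium bar 24 (x) x 44 (y) x 24 high, 68 g nominal; origin at the centre of its underside
- scrap_slug: Slug of round aluminium bar, 34 diameter, 22 high, standing on its flat, 54 g nominal; origin at the centre of its underside
- tray: Shallow open steel scrap tray, loose, 0.9 kg, 190 (x) x 124 (y), rim 34 high, wall and floor 3. Origin: centre of its underside. It stands parallel to the vise, close against one side of it (left or right, a gap of 4 to 9), alongside the gap between the jaws, its rim below the bed
- heatsink: Finished black finned heat sink 150 x 110 x 40 high, loose, on the other side of the vise, 9 to 17 from it. Leave alone. Origin: centre of its underside
- capacitor: Grey round capacitor can, 60 diameter, 111 high with its terminal, loose bystander; origin under its centre
- toroid: Copper-wound ring core, 84 diameter, 26 high, loose bystander; origin under its centre
Not all that is in view belongs to the job. What is shaped like the scrap_angle but black is not meant.

How it is judged:
On the way, in this order (a step that is already met when the one before it is completed fails the run):
1. all four offcuts lie in the scrap tray (x of scrap_fin in the frame of tray between -0.093 and 0.093 m and y of scrap_fin in the frame of tray between -0.062 and 0.062 m and z of each of scrap_fin, scrap_angle, scrap_bar, scrap_slug in the frame of tray below 0.045 m and x of scrap_angle in the frame of tray between -0.093 and 0.093 m and y of scrap_angle in the frame of tray between -0.062 and 0.062 m and x of scrap_bar in the frame of tray between -0.093 and 0.093 m and y of scrap_bar in the frame of tray between -0.062 and 0.062 m and x of scrap_slug in the frame of tray between -0.093 and 0.093 m and y of scrap_slug in the frame of tray between -0.062 and 0.062 m), for 0.2 s.
2. the brush is down on the bench and the movable jaw is home against its stop (value of joint jaw above 0.068 m and height (world z) of brush below 0.035 m), for 0.2 s.
3. the pin is down through the nut block and the bed (horizontal distance between pin_tip and bed_hole below 0.005 m and z of pin_tip in the frame of bed_hole below -0.033 m and angle between pin's own z axis and vertical below 0.12 rad), for 0.2 s.
At the end, for the whole second after the job is handed in: Offcuts at rest in the tray, inside its rim, under 45 mm up; jaw within 2 mm of its stop; pin upright within 0.12 rad, tip within 5 mm of the bed hole axis and at least 33 mm below the bed top (38 = seated); brush at rest on the bench, origin below 35 mm, touching neither vise nor tray (all of step 1 and all of step 2 and all of step 3 and linear speed of each of scrap_fin, scrap_angle, scrap_bar, scrap_slug below 0.03 m/s and contact force between brush and vise below 0.1 N and contact force between brush and tray below 0.1 N and linear speed of each of brush, pin below 0.02 m/s).
It fails at once if an offcut is touched by the gripper or arm instead of the brush (contact force between any of the fingers, the arm and scrap_fin above 0.5 N or contact force between any of the fingers, the arm and scrap_angle above 0.5 N or contact force between any of the fingers, the arm and scrap_bar above 0.5 N or contact force between any of the fingers, the arm and scrap_slug above 0.5 N).
It fails at once if the heat sink, capacitor or wound core is shifted by more than 30 mm (distance of any of heatsink, capacitor, toroid from where it was at the start of the episode above 0.03 m).
It also fails if it takes over 72 s, if anything falls off the work surface, if the arm or the gripper's body presses on something with over 40 N, if the wrist force passes 120 N, or if a joint passes its speed limit or range.

## Robot

A 7-joint arm with a two-finger parallel gripper is mounted at the origin on the work surface. World frame = base frame: x ahead of the robot, y to its left, z up, the work surface at z = 0. Lengths are in m, angles in rad, forces in N, time in s.
With the tool pointing down it reaches from about 0.4 to 0.9 m from the base axis. Payload 5.5 kg.
Tool frame: the origin (TCP) lies between the finger pads; the fingertips stand 17 mm ahead of it and the grasp point (between the pads) lies 2 mm behind it; z points along the fingers, y is the line along which they close (so a half turn about z gives the same grasp; the last joint's range is limited). The gripper opens to 92 mm and grips with 3 to 60 N. Pads are 19 mm wide; open, the fingers measure 130 mm over their backs; the gripper's body (75 mm by 190 mm) begins 47 mm behind the grasp point.
Start: joints at [1.449, 0.501, -0.427, 1.55, 0.221, 1.138, -0.21], TCP at [0.244, -0.602, 0.211] pointing down, gripper open.
Joint ranges: [-2.88, 2.88], [-0.31, 2.03], [-1.54, 1.56], [0.2, 2.42], [-1.41, 4.55], [0.19, 2.02], [-2.57, 2.57]. Speed limits (rad/s): [2.57, 2.57, 3.14, 3.14, 3.14, 3.14, 3.14].

## Interface

Orientations are given as a unit quaternion [w, x, y, z].
In Python, from bench import sensors, imaging, robot gives the robot as it stands. The module is installed in compiled form; this text tells all that it offers.
- The arm moves only by the tool arm_command, never from a script. Its argument "steps" is a list of rows, each a list of 5 numbers: the shift along the world's x, y, z normalised to -1 to 1, where 1 is 4 cm, then the turn about the world's z normalised to -1 to 1, where 1 is 4 degrees, then the closure, from 0 (fully open) to 1 (shut). In form: [[tx, ty, tz, roll, jaw], ...]. A call has 1 to 20 rows; each row shifts and turns the commanded pose from where the row before left it; what a row does not reach is not made up. A row lasts 1/12 s, in which the tool goes at most 41.7 mm and 7.16 degrees, less where a joint would pass 70% of its speed; a pose out of reach is approached as far as the arm can. A call with a number of a shift or a turn outside -1 to 1 is refused whole. A call with a gripper value outside its range is refused whole. The fingers move at their own pace and stop on an object; "force" is the grip in N (left out, the last holds). Time passes only in rows, so rows that do not move let the fingers close. It gives the time, the measured TCP pose, the force, the opening and the grip force at its end, in the units of the state.
- sensors.get_state(): the state, without advancing time (a new reading comes with each control period).
- imaging.get_image(name): name is "side" or "top" or "wrist"; returns the picture (400x640x3 uint8, red, green, blue); there is no depth.
- imaging.camera_info(name): a dict with "fx", "fy", "cx", "cy" (pixels), "distortion" ([k1, k2, p1, p2, k3] as OpenCV has them; the pictures are not rectified), "R" (3x3) and "t" (3): a world point X has camera coordinates R X + t; the wrist camera has in their place "hand_eye" (4x4, takes a point from camera to tool coordinates, whose origin is the TCP and whose axes are the flange's). Camera axes: x right, y down, z forward; pixel columns grow to the right and rows downward; lengths in m; the calibration is good to about 2 mm. A picture is of the moment at which its call begins: read the wrist's pose just before it. camera_info takes no time and is no camera call.
- robot.hand_in(): hands the job in; it is judged then, once.
The state is a dict: "t": time; "q": joint angles; "joint_vel": joint speeds; "tau": joint torques, N m; "tool_pos": TCP position; "tool_rot": TCP orientation; "wrist_force": force on the tool from outside, world axes, zero at the start; "torque": the same for the moment, N m; "finger_gap": opening from 0.0 (shut) to 1.0 (fully open); "gripper_force": force on a finger pad.
Only numpy, scipy, OpenCV 4.12 (cv2) and the standard library are available. Lean on these libraries where they do the work, as an engineer would, in place of code of your own. Each camera call takes 0.05 s, during which the arm holds its last target. There are 200 camera calls.

## Working session

There is one attempt and no reset: what is moved stays moved. The work goes in short steps, Python scripts to look and compute and a tool call to move; the robot and the scene stay as the last step left them, time stands still between calls to the robot, and variables do not carry over. Pictures are saved under pics/ and viewed, at most 10 in all, crops included, and the job is handed in when it is done.

Besides the shell and the picture viewer there is one more tool, called after ">>>" in YAML: its name, and indented under it one key for each argument. arm_command: Moves the arm, as the interface text tells. Scaled input: -1 to 1 covers 4 cm each way for a shift and 4 degrees each way for a turn. Its arguments: {"type":"object","properties":{"steps":{"type":"array"},"force":{"type":"number"}},"required":["steps"]}

```bash
mkdir -p pics; cat > h.py <<'E'
import numpy as np, cv2
from bench import sensors, imaging, robot
def get(n,fn=None):
    s=sensors.get_state(); im=imaging.get_image(n)
    if fn: cv2.imwrite('pics/'+fn,im[:,:,::-1])
    return im,s
E
python3 - <<'E'
from h import *
for n in ('side','top'):
    im,s=get(n,n+'0.png')
    c=imaging.camera_info(n); print(n,{k:np.round(v,4).tolist() for k,v in c.items()})
c=imaging.camera_info('wrist');print({k:np.round(v,4).tolist() for k,v in c.items()})
print(s)
E
```

```text
side {'fx': 375.0526, 'fy': 375.0526, 'cx': 318.0105, 'cy': 198.3, 'distortion': [0.03, 0.0, 0.0, 0.0, 0.0], 'R': [[0.9916, -0.1274, 0.0219], [-0.0551, -0.5697, -0.82], [0.1169, 0.8119, -0.572]], 't': [-0.5951, 0.1097, 0.9942]}
top {'fx': 397.2657, 'fy': 397.2657, 'cx': 328.2046, 'cy': 198.1953, 'distortion': [-0.0454, 0.0, 0.0, 0.0, 0.0], 'R': [[-0.0236, -0.9997, 0.0011], [-0.9914, 0.0233, -0.1291], [0.129, -0.0042, -0.9916]], 't': [0.0016, 0.5684, 1.1533]}
{'fx': 354.491, 'fy': 354.491, 'cx': 317.7329, 'cy': 203.9516, 'distortion': [-0.037, 0.0, 0.0, 0.0, 0.0], 'hand_eye': [[0.0006, -0.9608, -0.2774, 0.0756], [1.0, 0.0007, -0.0004, -0.0003], [0.0006, -0.2774, 0.9608, -0.1728], [0.0, 0.0, 0.0, 1.0]]}
{'t': 0.05, 'q': array([ 1.44921775,  0.50183842, -0.42683929,  1.55144134,  0.22078318,
        1.1383274 , -0.21032297]), 'joint_vel': array([ 0.0005047 , -0.00152513, -0.00111946, -0.00073289,  0.00105504,
       -0.00134793,  0.00041103]), 'tau': array([-8.85258021e-03, -5.68354940e+01, -5.84368899e+00, -2.80193317e+01,
       -6.89491373e-02,  2.45356554e-02,  5.84142322e-05]), 'tool_pos': array([ 0.24369436, -0.60179265,  0.21029217]), 'tool_rot': array([-9.67960193e-04,  9.81543483e-01,  1.91236595e-01, -1.39617985e-04]), 'wrist_force': array([-0.5419064 , -0.83059007, -0.03186285]), 'torque': array([-0.02498861, -0.00136377, -0.00832308]), 'gripper_force': 0.0, 'finger_gap': 0.998719938079298}
```

View pics/top0.png

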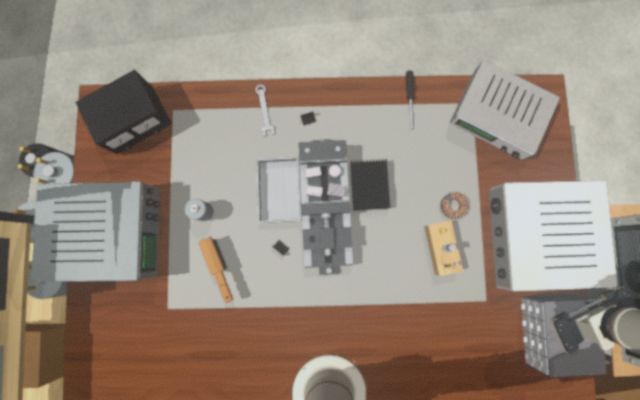

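View pics/side0.png

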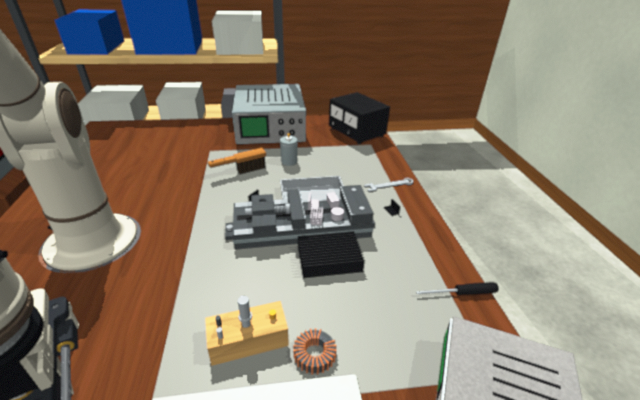

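Top view: vise centre about (326,210), tray to its left (279,190), four offcuts around (322,180), heat sink (370,185), brush with bristle end (208,250) and handle end (228,300), block (445,248) with pin (449,246), capacitor (197,210), toroid (455,206). The black angles at (281,247) and (308,117) are decoys. The side view agrees with this.

```bash
cat >> h.py <<'E'
def cam(n,s=None):
    c=imaging.camera_info(n); K=np.array([[c['fx'],0,c['cx']],[0,c['fy'],c['cy']],[0,0,1]])
    if n=='wrist':
        from scipy.spatial.transform import Rotation as Ro
        w,x,y,z=s['tool_rot']; T=np.eye(4); T[:3,:3]=Ro.from_quat([x,y,z,w]).as_matrix(); T[:3,3]=s['tool_pos']
        M=np.linalg.inv(T@np.array(c['hand_eye'])); R,t=M[:3,:3],M[:3,3]
    else: R,t=np.array(c['R']),np.array(c['t'])
    return K,np.array(c['distortion']),R,t
def ray(cm,uv):
    K,d,R,t=cm; p=cv2.undistortPoints(np.array([[uv]],float),K,d)[0,0]
    v=R.T@np.array([p[0],p[1],1]); return -R.T@t, v/np.linalg.norm(v)
def atz(cm,uv,z):
    o,v=ray(cm,uv); return o+v*(z-o[2])/v[2]
def tri(*a):  # (cam,uv)...
    A=0;b=0
    for cm,uv in a:
        o,v=ray(cm,uv); P=np.eye(3)-np.outer(v,v); A=A+P; b=b+P@o
    return np.linalg.solve(A,b)
def proj(cm,X):
    K,d,R,t=cm; return cv2.projectPoints(np.atleast_2d(np.array(X,float)),cv2.Rodrigues(R)[0],t,K,d)[0][:,0]
def rectify(im,cm,cx,cy,z,hw,hh,s):  # orthophoto at plane z; up=+x, left=+y; s px per m
    W,H=int(2*hw*s),int(2*hh*s); u,v=np.meshgrid(np.arange(W),np.arange(H))
    X=np.stack([cx+hh-v/s,cy+hw-u/s,np.full(u.shape,z)],-1).reshape(-1,3)
    q=proj(cm,X).astype(np.float32).reshape(H,W,2)
    return cv2.remap(im,q[...,0],q[...,1],cv2.INTER_CUBIC)
E
python3 - <<'E'
from h import *
t=cam('top'); 
for n,uv,z in [('brush front L',(201,240),.064),('brush front R',(213,238),.064),('handle end',(229,301),.064),('vise jawtop fixed corner L',(300,142),.084),('fixed R',(347,142),.084),('pin',(449,245),.122),('cap',(197,208),.11),('tor',(455,205),.026),('blk1',(437,224),.055),('blk2',(453,272),.055)]:
    print(n,atz(t,uv,z).round(3))
im=cv2.imread('pics/top0.png')
a=rectify(im,t,.60,.02,.06,.16,.22,1300); b=rectify(im,t,.46,.31,.06,.13,.13,1300)
b=cv2.resize(b,(338,338)); b=cv2.copyMakeBorder(b,0,a.shape[0]-338,0,0,0)
cv2.imwrite('pics/ortho.png',np.hstack([a,b]));print(a.shape)
E
```

```text
brush front L [0.451 0.36  0.064]
brush front R [0.456 0.325 0.064]
handle end [0.276 0.278 0.064]
vise jawtop fixed corner L [0.73  0.067 0.084]
fixed R [ 0.727 -0.071  0.084]
pin [ 0.42  -0.341  0.122]
cap [0.54  0.358 0.11 ]
tor [ 0.54  -0.396  0.026]
blk1 [ 0.482 -0.329  0.055]
blk2 [ 0.342 -0.368  0.055]
(572, 416, 3)
```

View pics/ortho.png

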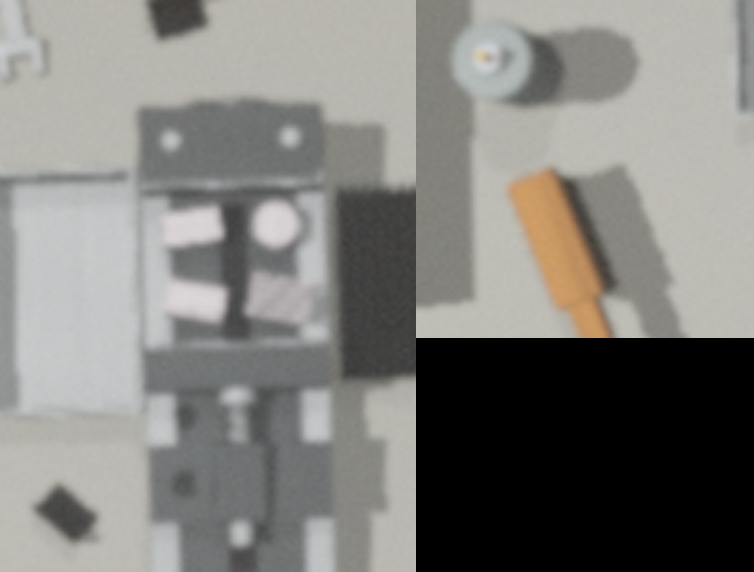

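Enlarged ortho crop: on the bed are bar (193,227), slug (276,223), angle (197,300) and fin (280,298), all silver. The bed hole shows at (186,416) and the nut hole at (185,483). The black pieces lie off the vise and are decoys. I'll move over the vise for a closer look.

>>> arm_command:
  steps:
    - [0.3,0.9,0.5,0,0]
    - [0.5,0.95,0.5,0,0]
    - [0.5,0.95,0.5,0,0]
    - [0.5,0.95,0.5,0,0]
    - [0.5,0.95,0.5,0,0]
    - [0.5,0.95,0.5,0,0]
    - [0.5,0.95,0.4,0,0]
    - [0.5,0.95,0.4,0,0]
    - [0.5,0.95,0.4,0,0]
    - [0.5,0.95,0.4,0,0]
    - [0.5,0.95,0,0,0]
    - [0.5,0.95,0,0,0]
    - [0.5,0.95,0,0,0]
    - [0.5,0.95,0,0,0]
    - [0.5,0.95,0,0,0]
    - [0.5,0.95,0,0,0]
    - [0,0,0,0,0]
    - [0,0,0,0,0]

```text
t: 1.6
tool_pos: [0.5331, -0.0372, 0.3765]
tool_rot: [-0.001, 0.981, 0.195, -0.0]
wrist_force: [-0.9, -0.7, 0.0]
finger_gap: 1.0
gripper_force: 0.0
```

```bash
python3 - <<'E'
from h import *
import pickle
im,s=get('wrist','w1.png'); pickle.dump(s,open('w1.pkl','wb')); print(s['tool_pos'],s['tool_rot'],s['t'])
c=cam('wrist',s)
a=rectify(im[:,:,::-1],c,.60,.03,.06,.18,.22,1300)
cv2.imwrite('pics/ortho_w1.png',a)
E
```

```text
[ 0.533084   -0.03722761  0.37652786] [-8.30679081e-04  9.80857015e-01  1.94727537e-01 -1.13969671e-04] 1.6
```

View pics/ortho_w1.png

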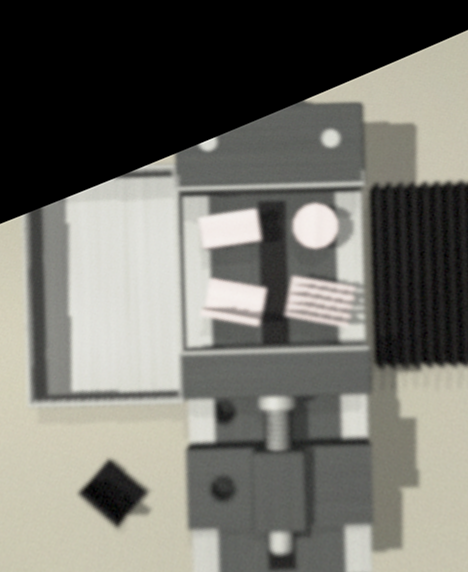

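Wrist ortho view: movable jaw top corners at (182,352), (369,349), (185,398), (371,393). Nut block corners at (187,446), (371,441), (190,529), (371,525), nut hole (223,488), bed hole (225,411). The tray is on the left and the four silver offcuts are on the bed.

```bash
python3 - <<'E'
from h import *
import pickle
from scipy.optimize import least_squares
s=pickle.load(open('w1.pkl','rb')); c=cam('wrist',s); t=cam('top')
def w(u,v,z):
    X=[.60+.22-v/1300,.03+.18-u/1300,.06]; return atz(c,proj(c,X)[0],z)
J=[w(*p,.084) for p in [(182,352),(369,349),(185,398),(371,393)]]
N=[w(*p,.072) for p in [(187,446),(371,441),(190,529),(371,525)]]
H=w(223,488,.072); B=w(225,411,.05); F=[w(181,187,.084),w(362,186,.084)]
print('jaw',np.round(J,4)); print('nut',np.round(N,4)); print('hole',H,B,'fixed',np.round(F,4))
obs=J+N+[H]
loc=lambda j:[(-20+j,70),(-20+j,-70),(-55+j,70),(-55+j,-70),(-95+j,70),(-95+j,-70),(-155+j,70),(-155+j,-70),(-125+j,42)]
def f(p):
    x,y,a,j=p; R=np.array([[np.cos(a),-np.sin(a)],[np.sin(a),np.cos(a)]])
    L=list(loc(j*1000))+[(-55,42),(115,70),(115,-70)]
    return np.concatenate([np.array([x,y])+R@(np.array(l)/1000)-o[:2] for l,o in zip(L,obs+[B]+F)])
r=least_squares(f,[.56,0,.02,.01]); print(r.x,(r.fun.reshape(-1,2)*1000).round(1).tolist())
# height check of nut hole: triangulate with top camera (ortho pixel 185,483 in top ortho at z .06)
X=[.60+.22-483/1300,.02+.16-185/1300,.06]; Y=[.60+.22-488/1300,.03+.18-223/1300,.06]
print('tri hole',tri((t,proj(t,X)[0]),(c,proj(c,Y)[0])))
E
```

```text
jaw [[ 0.5519  0.0662  0.084 ]
 [ 0.5541 -0.0706  0.084 ]
 [ 0.5182  0.064   0.084 ]
 [ 0.5219 -0.0721  0.084 ]]
nut [[ 0.48    0.0643  0.072 ]
 [ 0.4838 -0.0737  0.072 ]
 [ 0.4177  0.0621  0.072 ]
 [ 0.4207 -0.0737  0.072 ]]
hole [0.44849914 0.03731342 0.072     ] [0.5018201  0.03784841 0.05      ] fixed [[ 0.6726  0.0669  0.084 ]
 [ 0.6733 -0.0655  0.084 ]]
[ 0.55791572 -0.00253865  0.02377902  0.01681527] [[1.2, 1.2], [2.3, -2.0], [-0.1, 2.6], [-0.5, -1.3], [-1.9, 1.3], [-2.3, -0.6], [0.4, 2.1], [0.7, -2.1], [0.3, -0.4], [0.1, 0.3], [-1.3, 3.3], [1.3, -4.3]]
tri hole [0.44815311 0.03734138 0.0709633 ]
```

>>> arm_command:
  steps:
    - [-0.25,0.9,-0.3,0,0]
    - [-0.25,0.9,-0.3,0,0]
    - [-0.25,0.9,-0.3,0,0]
    - [-0.25,0.9,-0.3,0,0]
    - [-0.25,0.9,-0.3,0,0]
    - [-0.25,0.9,-0.3,0,0]
    - [-0.25,0.9,-0.3,0,0]
    - [-0.25,0.9,-0.3,0,0]
    - [-0.25,0.9,-0.3,0,0]
    - [-0.25,0.9,-0.3,0,0]
    - [0,0,0,0,0]
    - [0,0,0,0,0]

```text
t: 2.65
tool_pos: [0.4315, 0.3195, 0.2559]
tool_rot: [0.0, 0.981, 0.193, -0.001]
wrist_force: [0.6, -0.2, -0.9]
finger_gap: 1.001
gripper_force: 0.0
```

```bash
python3 - <<'E'
from h import *
import pickle
im,s=get('wrist','w2.png'); pickle.dump(s,open('w2.pkl','wb')); print(s['tool_pos'],s['tool_rot'],s['t'])
c=cam('wrist',s)
a=rectify(im[:,:,::-1],c,.38,.31,.064,.13,.15,2000)
cv2.imwrite('pics/ortho_w2.png',a)
# brush mask: orange
hsv=cv2.cvtColor(im,cv2.COLOR_RGB2HSV); m=cv2.inRange(hsv,(5,110,90),(25,255,255))
R=rectify(m,c,.38,.31,.064,.2,.2,2000); n,l,st,ce=cv2.connectedComponentsWithStats((R>127).astype(np.uint8)); k=1+st[1:,4].argmax()
v,u=np.nonzero(l==k); P=np.stack([.38+.2-v/2000,.31+.2-u/2000],1)
mu=P.mean(0); w,V=np.linalg.eigh(np.cov((P-mu).T)); d=V[:,1]; d*=np.sign(d[0]); q=(P-mu)@d; e=(P-mu)@[-d[1],d[0]]
print('mean',mu,'yaw',np.degrees(np.arctan2(d[1],d[0])),'len',q.min(),q.max())
for a0 in np.arange(-.1,.1,.01):
    k=(q>a0)&(q<a0+.004); print(round(a0,3),(e[k].min()*1e3).round(1),(e[k].max()*1e3).round(1)) if k.any() else 0
E
```

```text
[0.43154998 0.3195095  0.25593487] [ 2.33781235e-04  9.81236179e-01  1.92806743e-01 -1.03231901e-03] 2.65
mean [0.23743909 0.27111803] yaw -68.65727191155811 len -0.1295889657078734 0.16782232019301005
-0.1 -23.6 26.9
-0.09 -27.4 27.1
-0.08 -30.0 27.2
-0.07 -31.3 27.2
-0.06 -30.8 26.4
-0.05 -30.7 26.7
-0.04 -29.5 26.7
-0.03 -30.3 27.0
-0.02 -30.0 27.3
-0.01 -28.6 27.4
-0.0 -29.7 27.6
0.01 -20.6 27.8
0.02 -18.9 28.0
0.03 -18.8 28.1
0.04 -18.6 28.3
0.05 -18.4 28.4
0.06 -18.3 28.5
0.07 -18.2 25.7
0.08 -18.1 21.8
0.09 -17.9 17.8
```

View pics/ortho_w2.png

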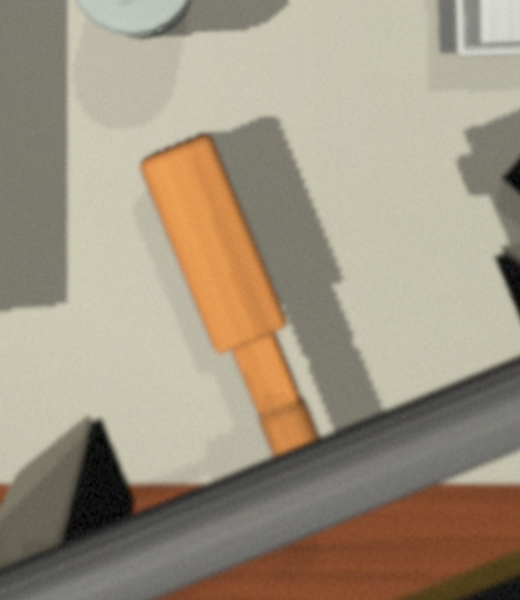

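Brush close view: back corners at (141,161), (211,135), (218,352), (285,325), neck around (262,378). That gives origin (0.408,0.333), yaw 21.6° and grip (0.341,0.307). The top view agrees at z 0.064.

>>> arm_command:
  steps:
    - [-0.75,-0.1,0,-0.15,0]
    - [-0.75,-0.1,0,0,0]
    - [-0.75,-0.12,0,0,0]
    - [0,0,-0.9,0,0]
    - [0,0,-0.9,0,0]
    - [0,0,-0.9,0,0]
    - [0,0,-0.9,0,0]
    - [0,0,-0.9,0,0]
    - [0,0,-0.47,0,0]
    - [0,0,0,0,0]
  force: 40

```text
t: 3.53
tool_pos: [0.3426, 0.3012, 0.0547]
tool_rot: [0.002, 0.983, 0.184, -0.003]
wrist_force: [-0.1, -0.0, 0.9]
finger_gap: 0.998
gripper_force: 0.0
```

>>> arm_command:
  steps:
    - [0,0.13,0.06,0,0]
    - [0,0,0,0,0]
    - [0,0,0,0,1]
    - [0,0,0,0,1]
    - [0,0,0,0,1]
    - [0,0,0,0,1]
    - [0,0,0,0,1]
    - [0,0,0,0,1]
  force: 40

```text
t: 4.2
tool_pos: [0.3429, 0.3114, 0.0607]
tool_rot: [0.0, 0.983, 0.186, 0.0]
wrist_force: [0.5, -0.8, -0.7]
finger_gap: 0.616
gripper_force: 0.0
```

>>> arm_command:
  steps:
    - [0,-0.08,-0.07,0,1]
    - [0,0,0,0,1]
    - [0,0,0,0,1]
    - [0,0,0,0,1]
    - [0,0,0,0,1]
    - [0,0,0,0,1]

```text
t: 4.7
tool_pos: [0.3428, 0.3084, 0.0577]
tool_rot: [-0.0, 0.983, 0.186, 0.0]
wrist_force: [-0.7, -0.4, 0.4]
finger_gap: 0.176
gripper_force: 0.0
```

>>> arm_command:
  steps:
    - [0,0,0,0,1]
    - [0,0,0,0,1]
    - [0,0,0,0,1]

```text
t: 4.95
tool_pos: [0.3428, 0.3083, 0.0577]
tool_rot: [-0.0, 0.983, 0.186, 0.0]
wrist_force: [0.2, 0.8, 0.8]
finger_gap: 0.009
gripper_force: 0.0
```

```bash
python3 - <<'E'
from h import *
im,s=get('wrist','w3.png');print(s['finger_gap'],s['gripper_force'],s['tool_pos'])
b,s=get('top');t=cam('top')
a=rectify(b[:,:,::-1],t,.40,.31,.06,.15,.15,1330)
cv2.imwrite('pics/v3.png',np.hstack([cv2.resize(im[:,:,::-1],(400,250)),a[75:325]]))
E
```

```text
0.008638899922859735 0.0 [0.34284094 0.3083026  0.05772699]
```

View pics/v3.png

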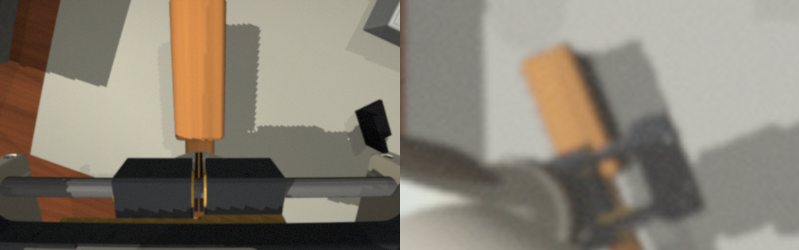

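The fingers shut without holding anything. I'll overlay the predicted points on the side and wrist pictures to find the height error.

```bash
python3 - <<'E'
from h import *
im,s=get('side'); w=cv2.imread('pics/w3.png')[:,:,::-1].copy(); 
d=np.array([.930,.368]); n=np.array([-d[1],d[0]]); o=np.array([.4083,.3331])
def box(x0,x1,h,z): return [np.r_[o+d*x+n*y,z] for x,y in [(x0,-h),(x0,h),(x1,h),(x1,-h)]]
T=s['tool_pos']
def draw(im,c,sc,off):
    im=cv2.resize(im,None,fx=sc,fy=sc,interpolation=cv2.INTER_CUBIC)
    f=lambda P:np.int32((proj(c,P)+.5)*sc)
    for z,col in ((.064,(0,255,0)),(0,(255,0,255))):
        for b in (box(-.053,.053,.02,z),box(-.143,-.053,.012,z)): cv2.polylines(im,[f(b)],True,col,1)
    for dz,col in ((0,(255,0,0)),(-.017,(0,0,255))): cv2.circle(im,tuple(f([T+[0,0,dz]])[0].tolist()),3,col,-1)
    x,y,W,H=off; return im[y:y+H,x:x+W]
c=cam('side'); p=proj(c,[T])[0]*4
a=draw(im,c,4,(int(p[0])-200,int(p[1])-250,400,500)); b=draw(w,cam('wrist',s),1,(120,0,400,400)); b=cv2.copyMakeBorder(b,0,100,0,0,0)
cv2.imwrite('pics/v4.png',np.hstack([a,b])[:,:,::-1]); print(p/4)
E
```

```text
[229.98180402 158.61691885]
```

View pics/v4.png

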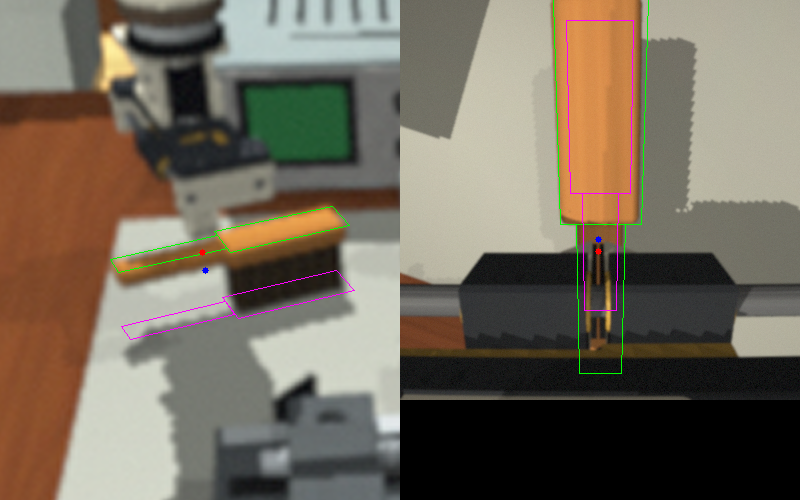

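The side view overlay matches the brush at z 0.064. The shut fingertips end near (205,235), at the handle's top face, so the real tool is about 20–25 mm higher than reported. I'll open, go lower and grip again.

>>> arm_command:
  steps:
    - [0,0,0,0,0.4]
    - [0,0,0,0,0.4]
    - [0,0,0,0,0.4]
    - [0,0,0,0,0.4]
    - [0,0,0,0,0.4]
    - [0,0,0,0,0.4]
    - [0,0,0,0,0.4]
    - [0,0,0,0,0.4]
    - [0,0,0,0,0.4]
    - [0,0,-0.2,0,0.4]
    - [0,0,-0.2,0,0.4]
    - [0,0,-0.2,0,0.4]
    - [0,0,0,0,0.4]
    - [0,0,0,0,0.4]

```text
t: 6.27
tool_pos: [0.342, 0.3079, 0.0329]
tool_rot: [0.0, 0.982, 0.186, -0.001]
wrist_force: [-0.3, -0.4, 0.1]
finger_gap: 0.597
gripper_force: 0.0
```

>>> arm_command:
  steps:
    - [0,0,0,0,1]
    - [0,0,0,0,1]
    - [0,0,0,0,1]
    - [0,0,0,0,1]
    - [0,0,0,0,1]
    - [0,0,0,0,1]
    - [0,0,0,0,1]

```text
t: 6.85
tool_pos: [0.343, 0.3083, 0.0339]
tool_rot: [-0.0, 0.983, 0.186, 0.0]
wrist_force: [-0.8, 0.1, 1.9]
finger_gap: 0.257
gripper_force: 40.0
```

```bash
python3 - <<'E'
from h import *
s=sensors.get_state();print(s['finger_gap']*92,s['gripper_force'],s['tool_pos'],s['wrist_force'])
E
```

```text
23.632122149486303 39.98698353767395 [0.3430103  0.30828092 0.0338851 ] [-0.83033387  0.12175816  1.87969674]
```

Gripped: 23.6 mm opening, 40 N. Bristle bottom = reported z − 0.034. Lifting and carrying to the −y side of the vise.

>>> arm_command:
  steps:
    - [0,0,0.5,0,1]
    - [0,0,0.9,0,1]
    - [0,0,0.9,0,1]
    - [0,0,0.9,0,1]
    - [0,0,0.8,0,1]
    - [0.46,-0.93,0,-0.46,1]
    - [0.46,-0.93,0,-0.46,1]
    - [0.46,-0.93,0,-0.46,1]
    - [0.46,-0.93,0,-0.46,1]
    - [0.46,-0.93,0,-0.46,1]
    - [0.46,-0.93,0,-0.46,1]
    - [0.46,-0.93,0,-0.46,1]
    - [0.46,-0.93,0,-0.46,1]
    - [0.46,-0.93,0,-0.46,1]
    - [0.46,-0.93,0,-0.46,1]
    - [0.46,-0.93,0,-0.46,1]
    - [0,0,0,0,1]
    - [0,0,0,0,1]
    - [0,0,0,0,1]

```text
t: 8.43
tool_pos: [0.5445, -0.1003, 0.1931]
tool_rot: [-0.001, 1.0, 0.011, -0.001]
wrist_force: [0.6, 1.1, -1.2]
finger_gap: 0.256
gripper_force: 40.0
```

```bash
cat > chk.py <<'E'
from h import *
im,s=get('side'); c=cam('side'); T=s['tool_pos']; w,x,y,z=s['tool_rot']; a=2*np.arctan2(y,x)
print(T,np.degrees(a),s['wrist_force'],s['finger_gap']*92,s['t'])
E
python3 chk.py
```

```text
[ 0.5444898  -0.10031141  0.1930641 ] 1.204817763461082 [ 0.55082174  1.11507906 -1.24048955] 23.562557483478777 8.4333
```

>>> arm_command:
  steps:
    - [0.04,-0.1,-0.6,0.05,1]
    - [0,0,-0.7,0,1]
    - [0,0,-0.7,0,1]
    - [0,0,-0.5,0,1]
    - [0,0,0,0,1]
    - [0,0,0,0,1]
    - [0,0,0,0,1]

```text
t: 9.07
tool_pos: [0.5478, -0.1037, 0.0951]
tool_rot: [-0.0, 1.0, 0.013, 0.001]
wrist_force: [0.3, -0.3, -0.4]
finger_gap: 0.258
gripper_force: 40.0
```

```bash
python3 - <<'E'
from h import *
wi,s=get('wrist'); im,_=get('side'); c=cam('side'); T=s['tool_pos']; w,x,y,z=s['tool_rot']; a=2*np.arctan2(y,x); print(T,np.degrees(a))
d=np.array([np.cos(a),np.sin(a)]); n=np.array([-d[1],d[0]]); o=T[:2]+.070*d; zb=T[2]-.034
V=np.array([.558,-.0025]); e=np.array([np.cos(.024),np.sin(.024)]); m=np.array([-e[1],e[0]])
def draw(im,c,sc):
    im=cv2.resize(im,None,fx=sc,fy=sc,interpolation=cv2.INTER_CUBIC)
    f=lambda P:np.int32((proj(c,P)+.5)*sc)
    for z,h,q,col in ((zb+.064,.02,.053,(0,255,0)),(zb,.018,.05,(255,0,255))): cv2.polylines(im,[f([np.r_[o+d*x+n*y,z] for x,y in [(-q,-h),(-q,h),(q,h),(q,-h)]])],True,col,1)
    for q in ((-.055+.017,-.02+.017),(.115,.177)): cv2.polylines(im,[f([np.r_[V+e*x+m*y,.084] for x,y in [(q[0],-.07),(q[0],.07),(q[1],.07),(q[1],-.07)]])],True,(0,255,255),1)
    return im
A=draw(im,c,4); p=np.int32(proj(c,[np.r_[o,zb]])[0]*4); A=A[p[1]-220:p[1]+180,p[0]-200:p[0]+200]
B=draw(wi,cam('wrist',s),1)[:,120:520]
cv2.imwrite('pics/v5.png',np.hstack([A,B])[:,:,::-1])
E
```

```text
[ 0.5477827  -0.10371051  0.09514079] 1.5222992044378356
```

View pics/v5.png

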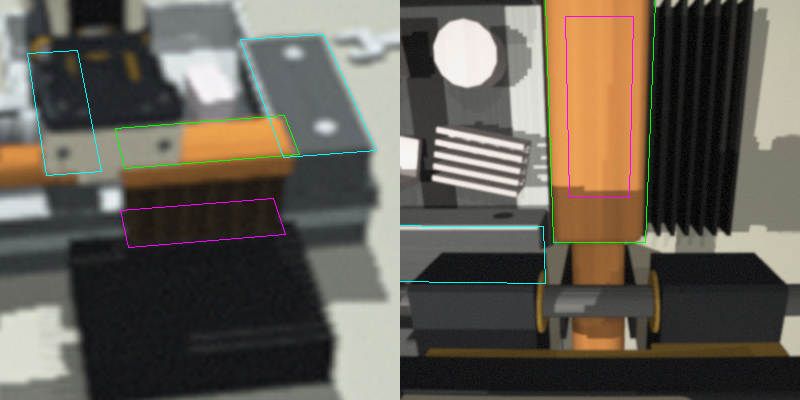

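Overlay check: in the side view the brush end at (297,150) and the fixed jaw at (283,157) match the model. In the wrist view the fin is at (480,160 in the montage) and the jaw edge at row 210. The brush is roughly centred on the gap, so I'll enter slowly and watch the forces.

>>> arm_command:
  steps:
    - [-0.03,0,-0.2,0,1]
    - [0,0.2,0,0,1]
    - [0,0.2,0,0,1]
    - [0,0.2,0,0,1]
    - [0,0.2,0,0,1]
    - [0,0,0,0,1]
    - [0,0,0,0,1]

```text
t: 9.75
tool_pos: [0.5458, -0.0718, 0.0859]
tool_rot: [-0.0, 1.0, 0.013, 0.0]
wrist_force: [-0.2, -0.1, -1.8]
finger_gap: 0.256
gripper_force: 40.0
```

>>> arm_command:
  steps:
    - [-0.005,0.2,0,0,1]
    - [-0.005,0.2,0,0,1]
    - [-0.005,0.2,0,0,1]
    - [-0.005,0.2,0,0,1]
    - [-0.005,0.2,0,0,1]
    - [-0.005,0.2,0,0,1]
    - [-0.005,0.2,0,0,1]

```text
t: 10.33
tool_pos: [0.5441, -0.0161, 0.0857]
tool_rot: [0.0, 1.0, 0.012, -0.0]
wrist_force: [0.9, -1.2, -1.9]
finger_gap: 0.259
gripper_force: 40.0
```

Forces are low and the offcuts are moving. Continuing.

>>> arm_command:
  steps:
    - [-0.005,0.2,0,0,1]
    - [-0.005,0.2,0,0,1]
    - [-0.005,0.2,0,0,1]
    - [-0.005,0.2,0,0,1]
    - [-0.005,0.2,0,0,1]
    - [-0.005,0.2,0,0,1]
    - [-0.005,0.2,0,0,1]
    - [-0.005,0.2,0,0,1]
    - [-0.005,0.2,0,0,1]
    - [-0.005,0.2,0,0,1]
    - [-0.005,0.2,0,0,1]
    - [-0.005,0.2,0,0,1]
    - [0,0.2,0,0,1]
    - [0,0.2,0,0,1]
    - [0,0,0,0,1]
    - [0,0,0,0,1]

```text
t: 11.67
tool_pos: [0.5417, 0.0958, 0.0857]
tool_rot: [-0.0, 1.0, 0.013, -0.0]
wrist_force: [-0.4, -0.8, -1.2]
finger_gap: 0.258
gripper_force: 40.0
```

>>> arm_command:
  steps:
    - [0,0,0.6,0,1]
    - [0,0,0.9,0,1]
    - [0,0,0.9,0,1]
    - [0,0,0.5,0,1]
    - [-0.55,0.59,0,0.56,1]
    - [-0.55,0.59,0,0.56,1]
    - [-0.55,0.59,0,0.56,1]
    - [-0.55,0.59,0,0.56,1]
    - [-0.55,0.59,0,0.56,1]
    - [-0.55,0.59,0,0.56,1]
    - [-0.55,0.59,0,0.56,1]
    - [-0.55,0.59,0,0.56,1]
    - [-0.55,0.59,0,0.56,1]
    - [0,0,0,0,1]
    - [0,0,0,0,1]

```text
t: 12.92
tool_pos: [0.3427, 0.3084, 0.2019]
tool_rot: [0.0, 0.982, 0.189, 0.0]
wrist_force: [1.0, -0.5, -1.6]
finger_gap: 0.259
gripper_force: 40.0
```

```bash
python3 - <<'E'
from h import *
im,s=get('top'); t=cam('top'); sd,_=get('side'); print(s['tool_pos'],s['tool_rot'])
cv2.imwrite('pics/s6full.png',sd[:,:,::-1]); cv2.imwrite('pics/t6full.png',im[:,:,::-1])
a=rectify(im[:,:,::-1],t,.58,.06,.05,.16,.21,1300)
p=proj(cam('side'),[[.6,.06,.04]])[0]; x,y=np.int32(p)
b=cv2.resize(sd[y-70:y+60,x-65:x+65,::-1],(384,384)) 
b=cv2.copyMakeBorder(b,0,a.shape[0]-384,0,0,0); cv2.imwrite('pics/v6.png',np.hstack([a,b])); print(x,y,a.shape)
E
```

```text
[0.34274168 0.3084021  0.20194999] [1.22709502e-04 9.81989479e-01 1.88935303e-01 3.15494017e-04]
315 201 (546, 416, 3)
```

View pics/v6.png

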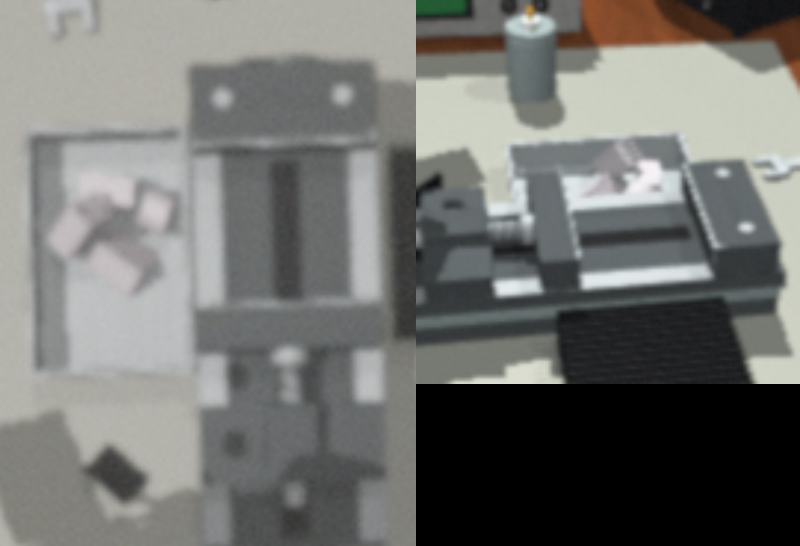

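All four offcuts are in the tray at (110,188), (152,208), (70,230), (125,263). The bed is clear. Setting the brush down at its old spot.

>>> arm_command:
  steps:
    - [0,0,-0.7,0,1]
    - [0,0,-0.9,0,1]
    - [0,0,-0.9,0,1]
    - [0,0,-0.9,0,1]
    - [0,0,-0.5,0,1]
    - [0,0,-0.2,0,1]
    - [0,0,0,0,1]
    - [0,0,-0.06,0,1]
    - [0,0,0,0,1]
    - [0,0,0,0,1]

```text
t: 13.85
tool_pos: [0.3451, 0.3081, 0.0366]
tool_rot: [-0.0, 0.982, 0.187, 0.001]
wrist_force: [0.1, -0.7, -1.4]
finger_gap: 0.255
gripper_force: 40.0
```

>>> arm_command:
  steps:
    - [0,0,-0.06,0,1]
    - [0,0,0,0,1]
    - [0,0,0,0,0.45]
    - [0,0,0,0,0.45]
    - [0,0,0,0,0.45]
    - [0,0,0,0,0.45]
    - [0,0,0,0,0.45]
    - [0,0,0.3,0,0.45]
    - [0,0,0.8,0,0.45]
    - [0,0,0.9,0,0.45]
    - [0,0,0.9,0,0.45]
    - [0,0,0.9,0,0.45]
    - [0,0,0,0,0.45]
    - [0,0,0,0,0.45]

```text
t: 15.02
tool_pos: [0.3453, 0.3083, 0.1869]
tool_rot: [-0.0, 0.982, 0.187, 0.002]
wrist_force: [-0.2, -0.4, -0.6]
finger_gap: 0.549
gripper_force: 0.0
```

Brush released. Next the jaw: straddle the screw in the 40 mm gap behind it with open fingers and push +x.

>>> arm_command:
  steps:
    - [0.43,-0.866,0,-0.56,0.37]
    - [0.43,-0.866,0,-0.56,0.37]
    - [0.43,-0.866,0,-0.56,0.37]
    - [0.43,-0.866,0,-0.56,0.37]
    - [0.43,-0.866,0,-0.56,0.37]
    - [0.43,-0.866,0,-0.56,0.37]
    - [0.43,-0.866,0,-0.56,0.37]
    - [0.43,-0.866,0,-0.56,0.37]
    - [0.43,-0.866,0,-0.56,0.37]
    - [0,0,-0.5,0,0.37]
    - [0,0,-0.6,0,0.37]
    - [0,0,0,0,0.37]
    - [0,0,0,0,0.37]

```text
t: 16.1
tool_pos: [0.4962, -0.0039, 0.1389]
tool_rot: [-0.001, 1.0, 0.013, -0.003]
wrist_force: [0.9, 1.0, 1.2]
finger_gap: 0.631
gripper_force: 0.0
```

```bash
python3 - <<'E'
from h import *
im,s=get('wrist','w7.png'); sd,_=get('side','s7.png'); print(s['tool_pos'],2*np.degrees(np.arctan2(s['tool_rot'][2],s['tool_rot'][1])),s['wrist_force'])
c=cam('side'); T=s['tool_pos']; A=cv2.resize(sd,None,fx=4,fy=4,interpolation=cv2.INTER_CUBIC); f=lambda P:np.int32((proj(c,P)+.5)*4)
for dz in np.arange(-.03,.05,.01): cv2.circle(A,tuple(f([T+[0,-.03,dz]])[0].tolist()),2,(255,0,0) if abs(dz)>1e-6 else (0,255,0),-1)
e=np.array([np.cos(.024),np.sin(.024)]); m=np.array([-e[1],e[0]])
for q,zz in ((-.038,.084),(-.003,.084),(-.078,.072)): cv2.polylines(A,[f([np.r_[np.array([.558,-.0025])+e*q+m*y,zz] for y in (-.07,.07)])],False,(0,255,255),1)
p=f([T])[0]; A=A[p[1]-250:p[1]+150,p[0]-180:p[0]+180]
B=im[:,100:540]
cv2.imwrite('pics/v7.png',np.hstack([A,B])[:,:,::-1])
E
```

```text
[ 0.49623318 -0.00391597  0.13890374] 1.4624514437613274 [0.8892291  0.95246054 1.15690603]
```

View pics/v7.png

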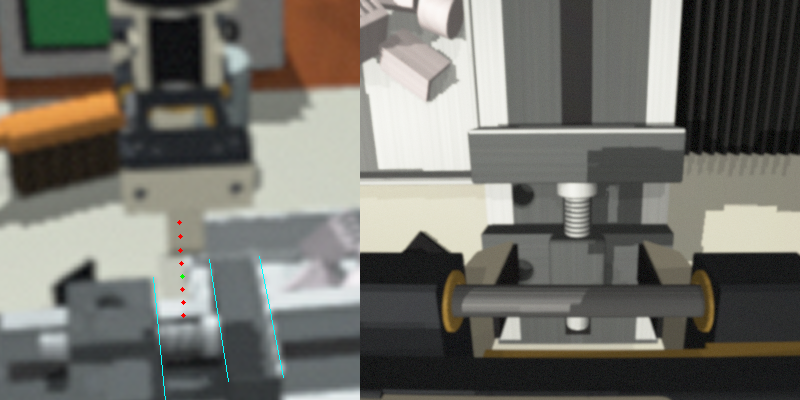

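Last view: in the wrist picture (full-frame pixels) the jaw top corners are (210,130), (425,131), (212,182), (424,181). The nut block front corners are (223,232), (411,228), the nut hole (262,271) and the bed hole (262,194). The gap behind the jaw is under the fingers. I'll fit the tool's true position relative to the sliding unit.

```bash
cat > fit.py <<'E'
from h import *
from scipy.optimize import least_squares
def fit(s,L,U):
    c=cam('wrist',s); K,d,R,t=c
    def f(p,full=False):
        e=np.array([np.cos(p[3]),np.sin(p[3])]); m=np.array([-e[1],e[0]])
        X=np.array([np.r_[np.array(p[:2])+e*l[0]+m*l[1],l[2]+p[2]] for l in np.array(L)/1000.])
        return (proj(c,X)-np.array(U)).ravel()
    r=least_squares(f,[.575,-.0025,0,.024],x_scale=[.01,.01,.01,.01],loss='soft_l1'); return r.x,r.fun.reshape(-1,2).round(1).tolist()
E
python3 - <<'E'
from fit import *
s=sensors.get_state()
L=[(-20,70,84),(-20,-70,84),(-55,70,84),(-55,-70,84),(-95,70,72),(-95,-70,72),(-125,42,72)]
U=[(210,130),(425,131),(212,182),(424,181),(223,232),(411,228),(262,271)]
print(fit(s,L,U))
print(fit(s,L[:4],U[:4]))
E
```

```text
(array([ 5.76835262e-01, -1.51931622e-04, -3.10246428e-03,  2.97188758e-02]), [[-0.9, -0.2], [0.1, -1.8], [1.5, 0.5], [-3.0, 1.0], [-0.3, -0.1], [1.3, 3.4], [0.4, -2.2]])
(array([ 5.76790092e-01, -5.47384920e-04, -2.72903779e-03,  2.67015433e-02]), [[-0.6, -0.4], [0.7, -1.4], [1.7, 0.4], [-2.5, 1.5]])
```

>>> arm_command:
  steps:
    - [0.14,0.05,-0.5,0,0.37]
    - [0,0,-0.5,0,0.37]
    - [0,0,-0.4,0,0.37]
    - [0,0,-0.3,0,0.37]
    - [0,0,-0.2,0,0.37]
    - [0,0,-0.2,0,0.37]
    - [0,0,0,0,0.37]
    - [0,0,0,0,0.37]

```text
t: 16.87
tool_pos: [0.5044, -0.0021, 0.0571]
tool_rot: [-0.0, 1.0, 0.012, 0.0]
wrist_force: [-0.3, -0.3, -0.0]
finger_gap: 0.633
gripper_force: 0.0
```

Now feel for the bed in 3 mm steps to calibrate the tip height.

>>> arm_command:
  steps:
    - [0,0,-0.07,0,0.37]
    - [0,0,0,0,0.37]
    - [0,0,-0.07,0,0.37]
    - [0,0,0,0,0.37]

```text
t: 17.2
tool_pos: [0.5042, -0.0024, 0.0513]
tool_rot: [0.0, 1.0, 0.012, 0.0]
wrist_force: [-0.5, -0.4, -0.2]
finger_gap: 0.633
gripper_force: 0.0
```

>>> arm_command:
  steps:
    - [0,0,-0.07,0,0.37]
    - [0,0,0,0,0.37]
    - [0,0,0,0,0.37]

```text
t: 17.45
tool_pos: [0.5041, -0.0023, 0.0484]
tool_rot: [0.0, 1.0, 0.012, -0.0]
wrist_force: [-0.1, -0.0, 0.2]
finger_gap: 0.633
gripper_force: 0.0
```

>>> arm_command:
  steps:
    - [0,0,-0.07,0,0.37]
    - [0,0,0,0,0.37]
    - [0,0,0,0,0.37]

```text
t: 17.7
tool_pos: [0.5041, -0.0023, 0.0455]
tool_rot: [-0.0, 1.0, 0.012, -0.0]
wrist_force: [0.9, 0.3, -0.4]
finger_gap: 0.629
gripper_force: 0.0
```

>>> arm_command:
  steps:
    - [0.12,0.003,0,0,0.37]
    - [0.12,0.003,0,0,0.37]
    - [0.12,0.003,0,0,0.37]
    - [0.12,0.003,0,0,0.37]
    - [0.12,0.003,0,0,0.37]
    - [0,0,0,0,0.37]

```text
t: 18.2
tool_pos: [0.5279, -0.0017, 0.0454]
tool_rot: [0.0, 1.0, 0.012, -0.001]
wrist_force: [-2.4, -0.0, 0.4]
finger_gap: 0.632
gripper_force: 0.9
```

Contact and pushing, 2–5 N. Continuing.

>>> arm_command:
  steps:
    - [0.12,0.003,0,0,0.37]
    - [0.12,0.003,0,0,0.37]
    - [0.12,0.003,0,0,0.37]
    - [0.12,0.003,0,0,0.37]
    - [0.1,0.003,0,0,0.37]
    - [0.1,0.003,0,0,0.37]
    - [0,0,0,0,0.37]

```text
t: 18.78
tool_pos: [0.5549, -0.0009, 0.0452]
tool_rot: [0.0, 1.0, 0.012, -0.001]
wrist_force: [-3.0, -0.8, -0.7]
finger_gap: 0.63
gripper_force: 1.0
```

>>> arm_command:
  steps:
    - [0.07,0,0,0,0.37]
    - [0.07,0,0,0,0.37]
    - [0,0,0,0,0.37]

```text
t: 19.03
tool_pos: [0.5602, -0.0008, 0.0452]
tool_rot: [-0.0, 1.0, 0.012, -0.001]
wrist_force: [-3.3, 1.1, -0.1]
finger_gap: 0.635
gripper_force: 1.7
```

>>> arm_command:
  steps:
    - [0.05,0,0,0,0.37]
    - [0.05,0,0,0,0.37]
    - [0,0,0,0,0.37]

```text
t: 19.28
tool_pos: [0.5607, -0.0008, 0.045]
tool_rot: [0.001, 1.0, 0.013, -0.004]
wrist_force: [-12.0, 0.0, 8.4]
finger_gap: 0.631
gripper_force: 6.5
```

>>> arm_command:
  steps:
    - [0.05,0,0,0,0.37]
    - [0,0,0,0,0.37]
    - [0,0,0,0,0.37]

```text
t: 19.53
tool_pos: [0.5606, -0.0009, 0.0447]
tool_rot: [0.001, 1.0, 0.013, -0.006]
wrist_force: [-17.6, -0.8, 11.3]
finger_gap: 0.63
gripper_force: 8.9
```

Jaw is home (solid stop, 18 N). Backing off, lifting, and going over the pin.

>>> arm_command:
  steps:
    - [-0.2,0,0,0,0.37]
    - [-0.1,0,0,0,0.37]
    - [0,0,0.6,0,0.37]
    - [0,0,0.9,0,0.37]
    - [0,0,0.9,0,0.37]
    - [0,0,0.9,0,0.37]
    - [0,0,0.9,0,0.37]
    - [0,0,0.3,0,0.37]
    - [-0.2,-0.86,0,0,0.37]
    - [-0.2,-0.86,0,0,0.37]
    - [-0.2,-0.86,0,0,0.37]
    - [-0.2,-0.86,0,0,0.37]
    - [-0.2,-0.86,0,0,0.37]
    - [-0.2,-0.86,0,0,0.37]
    - [-0.2,-0.86,0,0,0.37]
    - [-0.2,-0.86,0,0,0.37]
    - [-0.2,-0.86,0,0,0.37]
    - [-0.2,-0.86,0,0,0.37]
    - [0,0,0,0,0.37]
    - [0,0,0,0,0.37]

```text
t: 21.2
tool_pos: [0.474, -0.3486, 0.2254]
tool_rot: [0.001, 1.0, 0.009, 0.0]
wrist_force: [0.1, 0.3, 0.7]
finger_gap: 0.631
gripper_force: 0.0
```

```bash
cat > pin.py <<'E'
from h import *
import sys,pickle
im,s=get('wrist',sys.argv[1]+'.png'); pickle.dump(s,open(sys.argv[1]+'.pkl','wb')); c=cam('wrist',s); print(s['tool_pos'],s['tool_rot'],s['t'])
hsv=cv2.cvtColor(im,cv2.COLOR_RGB2HSV)
z=.055; m=cv2.inRange(hsv,(10,70,100),(30,255,255)); R=rectify(m,c,.42,-.345,z,.12,.12,2000); R=cv2.morphologyEx((R>127).astype(np.uint8),cv2.MORPH_OPEN,np.ones((9,9)))
n,l,st,ce=cv2.connectedComponentsWithStats(R)
for k in range(1,n):
    if st[k,4]>3000:
        v,u=np.nonzero(l==k); r=cv2.minAreaRect(np.stack([u,v],1).astype(np.float32)); print('wood',st[k,4],(.42+.12-r[0][1]/2000,-.345+.12-r[0][0]/2000),np.array(r[1])/2,r[2])
for z in (.122,):
    G=cv2.cvtColor(rectify(im,c,.42,-.345,z,.06,.07,4000),cv2.COLOR_RGB2GRAY); G=cv2.GaussianBlur(G,(9,9),2)
    H=cv2.HoughCircles(G,cv2.HOUGH_GRADIENT,1.5,40,param1=60,param2=22,minRadius=30,maxRadius=52)
    if H is not None:
        for x,y,r in H[0][:5]: print('circ',round(.42+.07-y/4000,4),round(-.345+.06-x/4000,4),'r',r/4,'gray',G[int(y),int(x)])
E
python3 pin.py p1
```

```text
[ 0.47402665 -0.34860926  0.22537443] [6.58843755e-04 9.99957705e-01 9.16320284e-03 4.35453269e-04] 21.2
wood 32459 (0.42262332153320314, -0.3466360321044922) [136.63540649  72.59811401] 80.27242279052734
circ 0.4302 -0.3486 r 9.7875 gray 72
circ 0.4126 -0.3471 r 11.025 gray 201
circ 0.4257 -0.3662 r 9.675 gray 205
circ 0.4752 -0.3399 r 8.7375 gray 201
```

>>> arm_command:
  steps:
    - [0.5,0.5,0.3,0,0.37]
    - [0.5,0.5,0.3,0,0.37]
    - [0,0,0,0,0.37]
    - [0,0,0,0,0.37]

```text
t: 21.58
tool_pos: [0.5183, -0.3009, 0.2511]
tool_rot: [0.0, 1.0, 0.016, 0.002]
wrist_force: [-0.2, -0.0, -0.7]
finger_gap: 0.631
gripper_force: 0.0
```

```bash
python3 pin.py p2; python3 - <<'E'
from h import *
import pickle
for n in ('p1','p2'):
    im=cv2.imread(f'pics/{n}.png')[:,:,::-1].copy(); c=cam('wrist',pickle.load(open(n+'.pkl','rb')))
    R=rectify(im,c,.415,-.345,.122,.05,.06,333); h=cv2.cvtColor(R,cv2.COLOR_RGB2HSV)
    print(n)  # rows x from .475 down 3mm; cols y from -.295 ; W=wood sat, digits=gray brightness
    for r in h: print(''.join('w' if p[1]>90 else str(min(9,p[2]//26)) for p in r))
E
```

```text
[ 0.51826048 -0.30087966  0.25105372] [7.23049588e-05 9.99871075e-01 1.59538973e-02 1.81680356e-03] 21.5833
wood 25725 (0.44438513183593753, -0.34406080627441404) [113.02430725  71.92455292] 80.53767395019531
wood 3098 (0.3429750671386719, -0.3590645599365234) [16.40733719 68.22763824] 87.91743469238281
circ 0.4343 -0.3429 r 8.9625 gray 106
circ 0.4448 -0.3403 r 8.475 gray 220
circ 0.4808 -0.3339 r 8.025 gray 230
p1
7777778wwwwwwwwwwwwwwwwwww4444444
7777777wwwwwwwwwwwwwwwwwww4444444
7777777wwwwwwwwwwwwwwwwwww4444444
7777776wwwwwwwwwwwwwwwwwww4444444
7777776wwwwwwwwwwwwwwwwwww5444444
7777776wwwwwwwwwwwwwwwwwwww444444
77777768wwwwwwwwwwwwwwwwwww444444
77777777wwwwwwwwwwwwwwwwwww444444
77777777wwwwwwwwwwwwwwwwwww444444
77777776wwwwwwwwwwwwwwwwwww444444
77777776wwwwwwww4323wwwwwww444444
77777776wwwwwwww56754wwwwww544444
777777778wwwwww753334wwwwwww44444
667777777wwwww86332235wwwwww44444
147777777wwwww85332225wwwwww44444
w47777777wwwww8433222wwwwwww54444
047777776wwwwww433222wwwwwww54444
037777777wwwwww434432wwwwwwww4444
0377777777wwwww467774wwwwwwww4444
0377777777wwwww777777wwwwwwww4444

[... 1274 characters left out ...]
22222222222222222222
443222222222222222222222222222222
443322323323332233333333233323333
443333333333333333333333333333333
543333333333333333333333333333333
543333333333333333333333333333333
543333333333333333333333333333333
543333333333333333333333333333333
333333333333333333333333333333333
333333334445w5335wwwww77www211123
777777788wwwww44wwwwwwwwwwww01123
888888888wwwwwwww9wwww99999601123
888888888wwwwwww99999998888811123
8888888889w9999998888888888841123
888888888888888888888888888871123
888888888888888888888888888882123
888888888888888888888888888885123
888888888888888888888888888888653
888888888888888888888888888888883
888888888888888888888888888888885
888888888888888888888888888888887
```

The p1 map shows the pin's top disc clearly at about (0.4134, −0.3476), in agreement with the block centre. I'll measure the nut hole from the same relative viewpoint (50 mm lower) so that camera bias cancels.

>>> arm_command:
  steps:
    - [0.12,0.9,0,0,0.37]
    - [0.12,0.9,0,0,0.37]
    - [0.12,0.9,0,0,0.37]
    - [0.12,0.9,0,0,0.37]
    - [0.12,0.9,0,0,0.37]
    - [0.12,0.9,0,0,0.37]
    - [0.12,0.9,0,0,0.37]
    - [0.12,0.9,-0.4,0,0.37]
    - [0.12,0.9,-0.7,0,0.37]
    - [0,0.35,-0.8,0,0.37]
    - [0,0,0,0,0.37]
    - [0,0,0,0,0.37]
    - [0,0,0,0,0.37]

```text
t: 22.72
tool_pos: [0.5581, 0.0283, 0.1767]
tool_rot: [0.0, 1.0, 0.012, 0.0]
wrist_force: [0.1, -0.1, 0.4]
finger_gap: 0.629
gripper_force: 0.0
```

```bash
cat > hole.py <<'E'
from h import *
import pickle
im,s=get('wrist','h1.png'); pickle.dump(s,open('h1.pkl','wb')); c=cam('wrist',s); print(s['tool_pos'],s['tool_rot'],s['t'])
R=rectify(im,c,.502,.038,.072,.05,.05,333); h=cv2.cvtColor(R,cv2.COLOR_RGB2HSV)
for r in h: print(''.join(str(min(9,p[2]//14)) for p in r))
G=cv2.GaussianBlur(cv2.cvtColor(rectify(im,c,.502,.038,.072,.03,.03,8000),cv2.COLOR_RGB2GRAY),(9,9),2)
H=cv2.HoughCircles(G,cv2.HOUGH_GRADIENT,1.5,40,param1=40,param2=20,minRadius=60,maxRadius=95)
if H is not None:
    for x,y,r in H[0][:4]: print('circ',round(.532-y/8000,4),round(.068-x/8000,4),'r',r/8,'gray',G[int(y),int(x)])
E
python3 hole.py
```

```text
[0.55810652 0.02833266 0.17666619] [4.73886056e-04 9.99931242e-01 1.17159924e-02 1.49604223e-04] 22.7167
999999989999999888888888874999998
999999989999999888888888884999998
999999989999999888888888884899997
999999979999999888888888884899997
999999979999999777777666653899999
999999966554433333233333333999999
999889963333333333333333333899998
666669976667777777888888433389995
666669998888888888888888555555666
999999998888888888888888788888888
999999998888888888888888788888888
999999998888888888888887788888888
883999998888888888888887788888888
861999998888888878888887788888888
831999998888887433588887788888888
611999998888874233268888788888888
311899998888852333358888788888888
111799998888853333358888788888888
211799998888863323478888787888888
111799998888885434678888777788888
111799998888887667788888677777888
111699998888888888888888677777888
111599998888888888888888677777888
111899998888888888888888677777788
121999996665555555544444444444444
444444444444445554555554444444444
555555555555555555555654444444444
777777777777777777777765555555555
777777777777777777777755555555555
888888888988898999999755555555555
999999999999999999988655666566666
999999999999999999766666666666666
999999999999999999766666666666666
```

```bash
python3 - <<'E'
from h import *
import pickle
def cen(n,cx,cy,z,hw,fn):
    im=cv2.imread(f'pics/{n}.png')[:,:,::-1].copy(); s=pickle.load(open(n+'.pkl','rb')); c=cam('wrist',s)
    R=rectify(im,c,cx,cy,z,hw,hw,8000); h=cv2.cvtColor(R,cv2.COLOR_RGB2HSV); m=fn(h).astype(np.uint8)
    m=cv2.morphologyEx(m,cv2.MORPH_OPEN,np.ones((25,25)))
    k,l,st,ce=cv2.connectedComponentsWithStats(m); i=1+st[1:,4].argmax(); cnt=cv2.findContours((l==i).astype(np.uint8),0,1)[0][0]; (u,v),r=cv2.minEnclosingCircle(cnt); el=cv2.fitEllipse(cnt)
    f=lambda u,v:(round(cx+hw-v/8000,4),round(cy+hw-u/8000,4))
    X=np.array([*f(*el[0]),z]); print(n,'cent',f(*ce[i]),'circ',f(u,v),r/8,'ell',X,np.array(el[1])/8,'bbox',st[i,2:4]/8,'pix',proj(c,[X])[0]); return X-s['tool_pos'],X
a,X=cen('p1',.4135,-.3475,.122,.018,lambda h:(h[...,2]>165)&(h[...,1]<80))
for t in (70,85): b,Y=cen('h1',.502,.039,.072,.018,lambda h:h[...,2]<t)
print(a,b)
E
```

```text
p1 cent (np.float64(0.4133), np.float64(-0.3478)) circ (0.4138, -0.3477) 10.338295936584473 ell [ 0.4133 -0.3478  0.122 ] [18.91840172 19.89166069] bbox [19.625 19.125] pix [316.05870048 267.36755722]
h1 cent (np.float64(0.5025), np.float64(0.0399)) circ (0.5025, 0.0397) 9.038237571716309 ell [0.5025 0.0399 0.072 ] [16.66363335 17.58446312] bbox [17.    16.875] pix [303.30784036 260.88069734]
h1 cent (np.float64(0.5022), np.float64(0.04)) circ (0.5022, 0.04) 9.919923782348633 ell [0.5022 0.04   0.072 ] [18.15944099 19.4196682 ] bbox [18.625 18.625] pix [303.18665984 261.19867784]
[-0.06072665  0.00080926 -0.10337443] [-0.05590652  0.01166734 -0.10466619]
```

Pin at (0.4133, −0.3478), hole at (0.5023, 0.0399), seen at nearly the same pixel. Displacement is (0.0890, 0.3877). Going to the pin.

>>> arm_command:
  steps:
    - [-0.2,-0.5,0.4,0,0.37]
    - [-0.36,-0.94,0,0,0.37]
    - [-0.36,-0.94,0,0,0.37]
    - [-0.36,-0.94,0,0,0.37]
    - [-0.36,-0.94,0,0,0.37]
    - [-0.36,-0.94,0,0,0.37]
    - [-0.36,-0.94,0,0,0.37]
    - [-0.36,-0.94,0,0,0.37]
    - [-0.36,-0.94,0,0,0.37]
    - [-0.36,-0.94,0,0,0.37]
    - [-0.18,-0.42,0,0,0.37]
    - [0,0,0,0,0.37]
    - [0,0,0,0,0.37]
    - [0,0,0,0,0.37]

```text
t: 23.93
tool_pos: [0.4134, -0.3457, 0.1934]
tool_rot: [0.0, 1.0, 0.012, 0.001]
wrist_force: [-0.2, 0.2, 0.1]
finger_gap: 0.636
gripper_force: 0.0
```

>>> arm_command:
  steps:
    - [0,-0.05,-0.6,0,0.37]
    - [0,0,-0.8,0,0.37]
    - [0,0,-0.7,0,0.37]
    - [0,0,-0.4,0,0.37]
    - [0,0,-0.25,0,0.37]
    - [0,0,0,0,0.37]
    - [0,0,0,0,0.37]
    - [0,0,0,0,0.37]
  force: 20

```text
t: 24.6
tool_pos: [0.4144, -0.3477, 0.0837]
tool_rot: [0.001, 1.0, 0.013, 0.001]
wrist_force: [-0.5, 0.3, -0.4]
finger_gap: 0.63
gripper_force: 0.0
```

>>> arm_command:
  steps:
    - [-0.02,0,0,0,1]
    - [0,0,0,0,1]
    - [0,0,0,0,1]
    - [0,0,0,0,1]
    - [0,0,0,0,1]
    - [0,0,0,0,1]
    - [0,0,0,0,1]
    - [0,0,0,0,1]
  force: 40

```text
t: 25.27
tool_pos: [0.4122, -0.3479, 0.0824]
tool_rot: [0.0, 1.0, 0.012, 0.0]
wrist_force: [-0.1, -1.2, 0.0]
finger_gap: 0.208
gripper_force: 40.0
```

Pin gripped (19 mm, 40 N, no side force). Lifting and carrying.

>>> arm_command:
  steps:
    - [0,0,0.3,0,1]
    - [0,0,0.5,0,1]
    - [0,0,0.6,0,1]
    - [0,0,0.6,0,1]
    - [0,0,0.5,0,1]
    - [0.2,0.88,0,0,1]
    - [0.2,0.88,0,0,1]
    - [0.2,0.88,0,0,1]
    - [0.2,0.88,0,0,1]
    - [0.2,0.88,0,0,1]
    - [0.2,0.88,0,0,1]
    - [0.2,0.88,0,0,1]
    - [0.2,0.88,0,0,1]
    - [0.2,0.88,0,0,1]
    - [0.2,0.88,0,0,1]
    - [0.2,0.88,0,0,1]
    - [0,0,0,0,1]
    - [0,0,0,0,1]
    - [0,0,0,0,1]

```text
t: 26.85
tool_pos: [0.4996, 0.0396, 0.1824]
tool_rot: [0.0, 1.0, 0.013, -0.001]
wrist_force: [-0.9, -0.8, -1.8]
finger_gap: 0.205
gripper_force: 40.0
```

>>> arm_command:
  steps:
    - [0.04,0,-0.4,0,1]
    - [0,0,-0.4,0,1]
    - [0,0,0,0,1]
    - [0,0,0,0,1]
    - [0,0,0,0,1]

```text
t: 27.27
tool_pos: [0.5019, 0.0387, 0.1509]
tool_rot: [0.0, 1.0, 0.011, 0.0]
wrist_force: [0.4, -0.5, -1.2]
finger_gap: 0.209
gripper_force: 40.0
```

>>> arm_command:
  steps:
    - [-0.015,0.025,-0.1,0,1]
    - [0,0,-0.1,0,1]
    - [0,0,-0.1,0,1]
    - [0,0,-0.1,0,1]
    - [0,0,0,0,1]
    - [0,0,0,0,1]

```text
t: 27.77
tool_pos: [0.5009, 0.0408, 0.1339]
tool_rot: [-0.0, 1.0, 0.012, -0.0]
wrist_force: [-1.0, 0.0, -1.5]
finger_gap: 0.208
gripper_force: 40.0
```

Tip is inside the nut hole with no force. Continuing down.

>>> arm_command:
  steps:
    - [0,-0.01,-0.1,0,1]
    - [0,0,-0.1,0,1]
    - [0,0,-0.1,0,1]
    - [0,0,-0.1,0,1]
    - [0,0,0,0,1]
    - [0,0,0,0,1]

```text
t: 28.27
tool_pos: [0.5009, 0.0405, 0.1179]
tool_rot: [-0.0, 1.0, 0.012, -0.0]
wrist_force: [-0.2, 0.2, -1.9]
finger_gap: 0.212
gripper_force: 40.0
```

>>> arm_command:
  steps:
    - [0,0,-0.1,0,1]
    - [0,0,-0.1,0,1]
    - [0,0,0,0,1]
    - [0,0,0,0,1]

```text
t: 28.6
tool_pos: [0.501, 0.0404, 0.11]
tool_rot: [-0.0, 1.0, 0.012, -0.0]
wrist_force: [-0.7, 0.0, -1.7]
finger_gap: 0.206
gripper_force: 40.0
```

Into the bed hole freely (tip about 10 mm below the bed). Continuing to seat.

>>> arm_command:
  steps:
    - [0,0,-0.1,0,1]
    - [0,0,-0.1,0,1]
    - [0,0,-0.1,0,1]
    - [0,0,-0.1,0,1]
    - [0,0,-0.1,0,1]
    - [0,0,0,0,1]
    - [0,0,0,0,1]

```text
t: 29.18
tool_pos: [0.5008, 0.0401, 0.0898]
tool_rot: [0.0, 1.0, 0.012, -0.0]
wrist_force: [-1.2, -1.9, -2.6]
finger_gap: 0.205
gripper_force: 40.0
```

>>> arm_command:
  steps:
    - [0,0,-0.07,0,1]
    - [0,0,-0.06,0,1]
    - [0,0,0,0,1]
    - [0,0,0,0,1]

```text
t: 29.52
tool_pos: [0.5009, 0.04, 0.0848]
tool_rot: [0.0, 1.0, 0.012, -0.0]
wrist_force: [0.1, -2.9, -2.9]
finger_gap: 0.211
gripper_force: 40.0
```

>>> arm_command:
  steps:
    - [0,0,-0.05,0,1]
    - [0,0,0,0,1]
    - [0,0,0,0,1]

```text
t: 29.77
tool_pos: [0.501, 0.04, 0.0829]
tool_rot: [0.0, 1.0, 0.012, -0.0]
wrist_force: [-1.6, -3.7, -2.4]
finger_gap: 0.209
gripper_force: 40.0
```

>>> arm_command:
  steps:
    - [0,0,-0.05,0,1]
    - [0,0,0,0,1]
    - [0,0,0,0,1]

```text
t: 30.02
tool_pos: [0.5015, 0.0399, 0.0823]
tool_rot: [0.001, 1.0, 0.012, 0.0]
wrist_force: [-5.5, -3.9, 12.2]
finger_gap: 0.209
gripper_force: 40.0
```

The collar has seated: 12 N at z 0.0823, the same height as at the pick. Releasing and lifting.

>>> arm_command:
  steps:
    - [0,0,0,0,0.5]
    - [0,0,0,0,0.5]
    - [0,0,0,0,0.5]
    - [0,0,0,0,0.5]
    - [0,0,0,0,0.5]
    - [0,0,0,0,0.5]
    - [0,0,0.3,0,0.5]
    - [0,0,0.6,0,0.5]
    - [0,0,0.8,0,0.5]
    - [0,0,0.9,0,0.5]
    - [0.6,0,0.6,0,0.5]
    - [0.6,-0.1,0,0,0.5]
    - [0,0,0,0,0.5]
    - [0,0,0,0,0.5]

```text
t: 31.18
tool_pos: [0.55, 0.0362, 0.2099]
tool_rot: [-0.0, 1.0, 0.012, 0.0]
wrist_force: [-0.2, 0.2, -0.0]
finger_gap: 0.502
gripper_force: 0.0
```

```bash
python3 - <<'E'
from h import *
im,s=get('wrist','f1.png'); c=cam('wrist',s); print(s['tool_pos'],s['finger_gap'],s['t'])
# pin top expected z .122-? seated top = .012+.110
R=rectify(im,c,.502,.04,.122,.035,.04,333); h=cv2.cvtColor(R,cv2.COLOR_RGB2HSV)
for r in h: print(''.join(str(min(9,p[2]//24)) for p in r))
t,_=get('top','f2.png'); tc=cam('top'); hs=cv2.cvtColor(rectify(t,tc,.40,.31,.06,.15,.16,500),cv2.COLOR_RGB2HSV)
m=cv2.inRange(hs,(5,120,120),(20,255,255)); k,l,st,ce=cv2.connectedComponentsWithStats(m); i=1+st[1:,4].argmax(); print('brush',.56-ce[i][1]/500,.46-ce[i][0]/500,st[i])
E
```

```text
[0.5499698  0.03618004 0.20987187] 0.5017527851927096 31.1833
44495554555444545534444
66696455555555554545444
99996545555554455544454
99997555555544444534445
99997444445785333334544
99997444579768633323344
99997444595433553323334
99997444685433363323334
99998555674433363322333
39998444564433353333334
39998445454554344432444
29998555459999545544444
29998444499999954444444
29998454499999964544444
19998444499999964444444
19998555599999954444444
19999999999999644444445
29999999998565454444438
19999999999444444454428
19999999999444444455428
38888888887433333333314
22222222222222222222222
33333333333333222222222
44444444444444333333333
44444444444443333333333
55555555555553333333333
brush 0.38080759702725026 0.3207415359207267 [  48   52   46   90 1211]
```

The pin stands at (0.5015, 0.0405) at seated height, and the brush is on the bench. Handing in.

```bash
python3 -c "
from bench import robot
print(robot.hand_in())"
```

```text
the job is handed in; nothing more can be done
None
```

The job is handed in at about 31 s of the 72 s allowed, with no verdict returned: the four offcuts are swept into the tray, the brush is back on the bench clear of vise and tray, the jaw is home against its stop, and the pin's collar is seated.

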